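# Feed an oak block along the sanding-board fence with a push stick

### The arm

A 7-joint arm with a two-finger parallel gripper is mounted at the origin on the work surface. World frame = base frame: x ahead of the robot, y to its left, z up, the work surface at z = 0. Lengths are in m, angles in rad, forces in N, time in s.
With the tool pointing down it reaches from about 0.4 to 0.875 m from the base axis. Payload 19.3 kg.
Tool frame: the origin (TCP) lies at the very end of the fingers, on their centre line; the grasp point (between the pads) lies 19 mm behind it; z points along the fingers, y is the line along which they close (so a half turn about z gives the same grasp; the last joint's range is limited). The gripper opens to 85 mm and grips with 20 to 120 N. Pads are 22 mm wide; open, the fingers measure 114 mm over their backs; the gripper's body (76 mm by 85 mm) begins 54 mm behind the grasp point. The pads swing forward as they close: fully open they stand 13 mm farther back than shut.
Start: joints at [-1.395, 0.521, -0.036, 1.599, 0.021, 1.021, -0.113], TCP at [0.152, 0.606, 0.231] pointing down, gripper open.
Joint ranges: [-2.91, 2.91], [-0.3, 2.13], [-1.5, 1.42], [0.17, 2.43], [-1.26, 4.41], [0.16, 1.93], [-2.52, 2.52]. Speed limits (rad/s): [1.89, 1.89, 2.39, 2.39, 3.01, 3.01, 3.01].

### API

Orientations are given as [roll, pitch, yaw] about the fixed x, y, z axes, in that order (R = Rz(yaw) Ry(pitch) Rx(roll)).
In Python, from workcell import monitor, optics, job_done gives the robot as it stands.
- The arm moves only by the shell command python3 -m handwheel 'ROWS' [FORCE]. ROWS is JSON, a list of rows, each an object of numbers: "dx", "dy", "dz": the shift along the tool's x, y, z in cm; "wx", "wy", "wz": the turn, a rotation vector about the tool's x, y, z in rad; "claw": the opening in per cent of the stroke, from 0 (shut) to 100 (fully open). A call has 1 to 8 rows; each row shifts and turns the commanded pose from where the row before left it, along the tool's axes as they then stand; what a row does not reach is not made up. A row lasts 1/8 s, in which the tool goes at most 62.5 mm and 10.7 degrees, less where a joint would pass 70% of its speed; a pose out of reach is approached as far as the arm can. A call with a gripper value outside its range is refused whole. The fingers move at their own pace and stop on an object; FORCE is the grip in N (left out, the last holds). Time passes only in rows, so rows that do not move let the fingers close. It gives the time, the measured TCP pose, the force, the opening and the grip force at its end, in the units of the state.
- monitor.observe(): the state, without advancing time (a new reading comes with each control period).
- optics.grab_frame(name): name is "side" or "top" or "wrist"; returns a dict with "frame" (400x640x3 uint8, blue, green, red), "fovy" (degrees; the focal length in pixels is half the picture's height over the tangent of half this angle, whatever the lens; pixels are square), "cx", "cy" (the principal point, pixels), "R" (3x3) and "t" (3): a world point X has camera coordinates R X + t. Camera axes: x right, y down, z forward; pixel columns grow to the right and rows downward; lengths in m; the calibration is good to about 2 mm. A picture is of the moment at which its call begins. There is no depth.
- job_done(): hands the job in; it is judged then, once.
Trained networks look in the newest picture that a camera, given by its name, has taken for a name from the list of things; names that differ only in an ending like _2 or _b are one class to them, and where a whole thing is asked for, a point or a joint stands for the part that bears it (a point fixed in the world has none). Each returns a list of dicts, best first, with "p" (0 to 1); they miss things now and then, are a little off and sometimes report something else, mostly with a low value. They report only what shows in the picture. A call takes as long as a camera call.
- optics.masks_of(name, camera): "region" (400x640 bool, what is visible of it) and "rect" ([left, top, width, height] in pixels, round what is visible of it).
The state is a dict: "clock": time; "qpos": joint angles; "qd": joint speeds; "joint_efforts": joint torques, N m; "position": TCP position; "tool_rot": TCP orientation; "force": force on the tool from outside, world axes, zero at the start; "moment": the same for the moment, N m; "grip_width": finger opening in m; "finger_force": force on a finger pad.
Only numpy, scipy, OpenCV 4.12 (cv2) and the standard library are available. Lean on these libraries where they do the work, as an engineer would, in place of code of your own. Each camera call takes 0.05 s, during which the arm holds its last target. There are 200 camera calls.

### The job

Take the push stick by its upright grip and use it to push the loose oak block flat against the fence before it reaches the brown abrasive sheet, then feed it along the fence over the abrasive until it is fully home against the end stop, keeping it gently but steadily pressed to the fence all the way (about 5 to 10 N, never above 18 N on fence or stop). Touch the block only with the stick, leave the other things on the bench alone, and finally lay the stick back flat on its rubber mat, leaving the block flush in the corner of fence and stop.

Things in the scene. Friction and masses are not known exactly. Their poses are not given: they have to be found in the camera images.
- board: Fixed sanding board: plywood bed 200 (x) x 420 (y) x 18 mm. Origin: centre of its underside; bed top at z = 18 mm. Place and yaw differ each time. +y is the feed direction (to the stop), +x across to the fence. A brown abrasive sheet, level with the bed, runs from y = -20 mm to the stop; before it lies the infeed. Wood friction differs somewhat each time.
- fence: Fixed rigid wooden fence bar along the board's +x side, 420 long, 30 wide, 24 mm high above the bed. Origin: on its guiding face at half length, at bed height; axes as the board's. The guiding face is the plane x = 0 of this frame and looks to -x.
- stop: Fixed rigid wooden stop bar across the end of the bed, 100 (x) x 25 (y) x 24 mm high above the bed, ending at the fence. Origin: middle of its stopping face, at bed height; axes as the board's. The stopping face is the plane y = 0 of this frame and looks to -y.
- block: Loose oak block 60 (x) x 100 (y) x 45 mm, 0.15-0.31 kg, two dark dowel holes on top, on the infeed, length along the fence within 0.12 rad, its middle 8 to 25 mm off. Origin: centre of underside; axes near the board's. Flush: x = -30 mm in the fence's frame; home: y = -50 mm in the stop's. Its leading end meets the abrasive when the origin is 250 mm before the stop's face.
- stick: Wooden push stick, 0.16 kg, on the mat: slat 26 wide, 12 mm thick along x (-105 to 75 mm), upright grip, clamped fork-shaped nose at +x. Origin: underside, below the grip's middle; z up. Fork: 90 degree notch open to +x, 12 mm thick, inner faces 26 mm long at +-45 degrees to the stick: takes a block's corner along its bisector; its tips (18 mm ahead of the notch, y = +-18) can push a flat face.
- stick_grip (a point): Point in the stick's upright grip, 42 mm above its underside, where to grasp it from above. The grip is 55 mm long (stick's x), 22 mm thick (y) and reaches from 12 to 64 mm above the underside; hold it with 60 N or more. The bottom of the notch lies 92 to 108 mm ahead (+x) of this point: the nose setting differs each time, is not measured, and stays clamped in use: find it by touch or sight.
- mat: Thin black rubber mat fixed on the bench, 270 (x) x 130 (y) x 3 mm, on which the push stick lies at first, along the mat's x axis, and to which it returns. Origin at the centre of its underside.
- mallet: Bystander: wooden mallet standing on its head, 270 mm tall, 72 mm across. Origin at the centre of its foot. Leave it alone.
- tin: Bystander: small filler tin, 66 mm across, 55 mm high. Origin at the centre of its underside. Leave it alone.
- sandblock: Bystander: cork sanding block 70 x 120 x 39 mm. Origin at the centre of its underside. Leave it alone.
- driver1: Bystander: screwdriver with an orange handle lying on the bench. Leave it alone.
- driver2: Bystander: screwdriver with a blue handle lying beyond the fence. Leave it alone.
- offcut: Bystander: wooden offcut 40 x 90 x 22 mm lying near the robot. Origin at the centre of its underside. Leave it alone.

How it is judged:
By the outcome, as a careful person would: the job done as asked, in the order asked, and still so for the second after the job is handed in, with the robot touching nothing.
It also fails if it takes over 72 s, if anything falls off the work surface, if the arm or the gripper's body presses on something with over 40 N, if the wrist force passes 120 N, or if a joint passes its speed limit or range.

## Working session

There is one attempt and no reset: what is moved stays moved. The work goes in short steps, Python scripts to look and compute and a shell command to move; the robot and the scene stay as the last step left them, time stands still between calls to the robot, and variables do not carry over. Pictures are saved under pics/ and viewed, at most 10 in all, crops included, and the job is handed in when it is done.

```bash
mkdir -p pics; cat > h.py <<'E'
import numpy as np, cv2, json
from workcell import monitor, optics
def grab(n):
    f=optics.grab_frame(n); f['R']=np.array(f['R']);f['t']=np.array(f['t']);f['f']=200/np.tan(np.radians(f['fovy'])/2);return f
def proj(f,X):
    X=np.atleast_2d(X);c=X@f['R'].T+f['t'];return np.c_[f['cx']+f['f']*c[:,0]/c[:,2],f['cy']+f['f']*c[:,1]/c[:,2]]
def ray(f,uv,z):
    uv=np.atleast_2d(uv).astype(float);d=np.c_[(uv[:,0]-f['cx'])/f['f'],(uv[:,1]-f['cy'])/f['f'],np.ones(len(uv))]@f['R'];C=-f['R'].T@f['t']
    return C+d*((z-C[2])/d[:,2])[:,None]
E
python3 - <<'E'
from h import *
np.set_printoptions(precision=4,suppress=True)
s=monitor.observe();print({k:np.round(v,4) for k,v in s.items()})
for n in ['top','side']:
    f=grab(n);cv2.imwrite(f'pics/{n}0.png',f['frame']);print(n,f['fovy'],f['cx'],f['cy'],-f['R'].T@f['t'],f['R'].tolist())
    for o in ['board','fence','stop','block','stick','stick_grip','mat','mallet','tin','sandblock','offcut','driver1','driver2']:
        m=optics.masks_of(o,n)
        if m:
            r=cv2.minAreaRect(np.argwhere(m[0]['region'])[:,::-1].astype(np.float32));print(o,len(m),round(m[0]['p'],2),m[0]['rect'],np.round(cv2.boxPoints(r)).tolist())
        else:print(o,None)
E
```

```text
{'clock': np.float64(0.0), 'qpos': array([-1.3952,  0.522 , -0.0363,  1.6   ,  0.0212,  1.0212, -0.1128]), 'qd': array([-0.0004, -0.0013,  0.0009, -0.0002,  0.0014,  0.0022, -0.0002]), 'joint_efforts': array([  0.0001, -92.7079,   1.9802, -36.9945,   0.018 ,   0.0079,
        -0.    ]), 'position': array([0.152 , 0.6059, 0.2307]), 'tool_rot': array([-3.1404,  0.0001,  2.8958]), 'force': array([-0.0228, -0.2837, -0.1612]), 'moment': array([0.0435, 0.0295, 0.0182]), 'finger_force': np.float64(0.0), 'grip_width': np.float64(0.0852)}
top 50.476558197156244 319.05369212860256 206.8371889603077 [ 0.3484 -0.05    1.2863] [[0.028350600124638133, -0.9994900955184643, -0.014689875188850827], [-0.9884063762934254, -0.02583723212042719, -0.14961708705510562], [0.14916125091682747, 0.01876130051052722, -0.9886348844887484]]
board 2 0.98 [265.0, 157.9, 140.7, 63.3] [[265.0, 222.0], [266.0, 157.0], [405.0, 159.0], [404.0, 224.0]]
fence 2 0.74 [266.6, 159.1, 138.6, 14.3] [[267.0, 170.0], [267.0, 159.0], [405.0, 160.0], [405.0, 171.0]]
stop 2 0.71 [178.5, 190.8, 20.9, 73.6] [[177.0, 189.0], [193.0, 1
[... 2053 characters left out ...]
261.0, 128.0], [335.0, 119.0], [337.0, 140.0], [264.0, 148.0]]
mallet 1 0.95 [371.9, 251.4, 45.1, 94.7] [[368.0, 342.0], [389.0, 246.0], [422.0, 253.0], [402.0, 349.0]]
tin 1 0.98 [265.8, 155.2, 23.4, 23.6] [[267.0, 154.0], [287.0, 154.0], [287.0, 178.0], [267.0, 178.0]]
sandblock 1 0.78 [346.3, 115.1, 18.5, 26.2] [[345.0, 143.0], [348.0, 116.0], [368.0, 119.0], [365.0, 145.0]]
offcut 1 0.74 [263.6, 183.0, 24.1, 28.1] [[261.0, 191.0], [273.0, 182.0], [288.0, 206.0], [276.0, 214.0]]
driver1 1 0.56 [413.3, 191.4, 10.7, 52.5] [[412.0, 192.0], [421.0, 192.0], [424.0, 242.0], [415.0, 242.0]]
driver2 1 0.56 [413.3, 191.4, 10.7, 52.5] [[412.0, 192.0], [421.0, 192.0], [424.0, 242.0], [415.0, 242.0]]
```

View pics/top0.png

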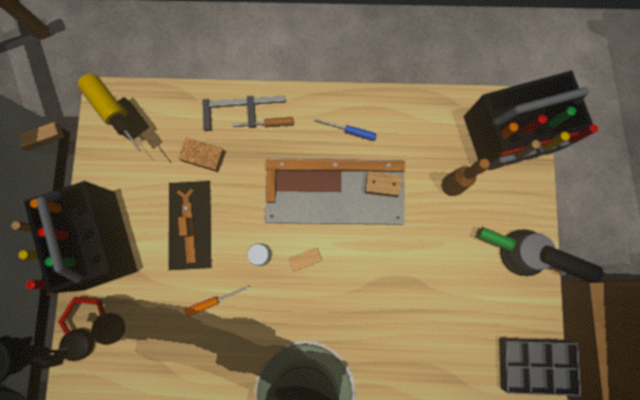

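View pics/side0.png

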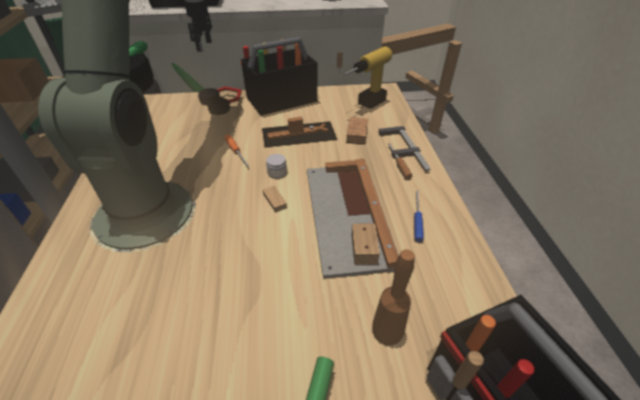

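The top view shows the mat and stick at left, with the nose pointing up (world +x). The board is at (265-405, 158-223), with the fence along its far side, the stop at its left end and the block at (383, 184) on the infeed. The side view agrees. The stop and driver detections were wrong in places, so I won't use them. Next I'll work out rough positions.

```bash
python3 - <<'E'
from h import *
np.set_printoptions(precision=4,suppress=True)
f=grab('top')
print('mat',ray(f,[[189.5,225]],.003)); print('stick grip top',ray(f,[[184,226]],.064),'nose/tail',ray(f,[[185,192],[191,262]],.01))
print('board corners',ray(f,[[265,222],[404,223]],.018)); print('fence top outer',ray(f,[[267,160],[405,161]],.042))
print('fence inner',ray(f,[[275,170],[404,171]],.042))
print('block top',ray(f,[[383,184]],.063),'corners',ray(f,[[366,172],[402,174],[400,197],[366,195]],.063))
print('mallet foot',ray(f,[[457,182]],.05),'tin',ray(f,[[259,254]],.055),'offcut',ray(f,[[305,259]],.02))
fs=grab('side');print('side block',ray(fs,[[365,243]],.04))
w=grab('wrist');cv2.imwrite('pics/w0.png',w['frame']);T=-w['R'].T@w['t'];print('wristcam',T,w['R'].tolist(),w['fovy'])
E
```

```text
mat [[0.4756 0.3682 0.003 ]]
stick grip top [[0.4662 0.3642 0.064 ]] nose/tail [[0.5763 0.3874 0.01  ]
 [0.3638 0.3532 0.01  ]]
board corners [[ 0.4893  0.1356  0.018 ]
 [ 0.4974 -0.2819  0.018 ]]
fence top outer [[ 0.6751  0.1349  0.042 ]
 [ 0.6822 -0.2808  0.042 ]]
fence inner [[ 0.6447  0.1094  0.042 ]
 [ 0.6513 -0.2777  0.042 ]]
block top [[ 0.6056 -0.2124  0.063 ]] corners [[ 0.6404 -0.1622  0.063 ]
 [ 0.637  -0.268   0.063 ]
 [ 0.5681 -0.2621  0.063 ]
 [ 0.5715 -0.163   0.063 ]]
mallet foot [[ 0.6199 -0.4326  0.05  ]] tin [[0.3917 0.1431 0.055 ]] offcut [[0.382  0.0112 0.02  ]]
side block [[ 0.611  -0.2154  0.04  ]]
wristcam [0.0729 0.6247 0.375 ] [[0.24466710260402674, 0.9696069939805219, 0.0005349087859042695], [0.9197470849695297, -0.23226019480245813, 0.3164182384129897], [0.3069255750070464, -0.07692515280701623, -0.9486196351922163]] 61.91734124598893
```

```bash
python3 -m handwheel '[{"dx":-4.5,"dy":-2,"claw":100},{"dx":-4.5,"dy":-2},{"dx":-4.5,"dy":-2},{"dx":-4.5,"dy":-2},{"dx":-4.5,"dy":-2},{"dx":-4.5,"dy":-2},{"dx":-4.5,"dy":-2},{"dx":-4.5,"dy":-2}]'
python3 -m handwheel '[{"wz":0.18},{"wz":0.18},{"wz":0.18},{"wz":0.18},{"wz":0.18},{"wz":0.18},{"wz":0.18},{"wz":0.18}]'
python3 -m handwheel '[{"wz":0.18},{"wz":0.18},{"wz":0.18},{"wz":0.18},{"wz":0.18},{"wz":0.18},{"wz":0.18},{}]'
python3 - <<'E'
from h import *
np.set_printoptions(precision=4,suppress=True)
print(monitor.observe()['qpos'])
f=grab('wrist');cv2.imwrite('pics/w1.png',f['frame']);np.save('w1.npy',np.hstack([f['R'],f['t'][:,None]]))
for o in ['stick','mat']:
    for m in optics.masks_of(o,'wrist'): print(o,m['p'],m['rect'],np.round(cv2.boxPoints(cv2.minAreaRect(np.argwhere(m['region'])[:,::-1].astype(np.float32)))).tolist())
E
```

```text
[-1.3952  0.5214 -0.0363  1.5995  0.0212  1.0211 -0.1128]
mat 0.96 [211.0, 326.7, 42.5, 63.5] [[203.0, 337.0], [225.0, 325.0], [255.0, 382.0], [233.0, 394.0]]schema error: expected keys dx, dy, dz, wx, wy, wz, claw
schema error: expected keys dx, dy, dz, wx, wy, wz, claw
schema error: expected keys dx, dy, dz, wx, wy, wz, claw
```

View pics/w1.png

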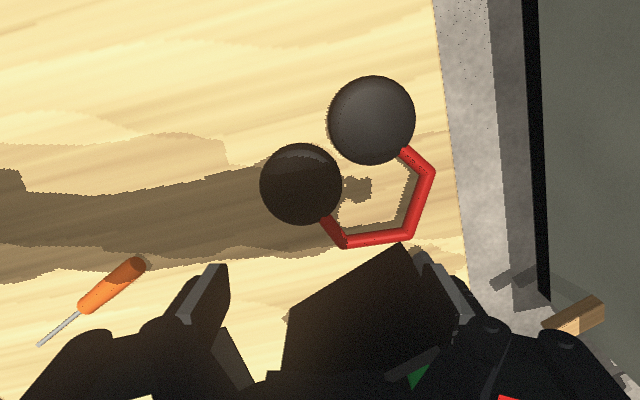

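The rows were refused because every key has to be present, so the arm hasn't moved. The picture shows only the start area, with the fingers at the bottom at (205, 300) and (445, 290). I'll resend with full rows.

```bash
python3 -m handwheel '[{"dx":-4.5,"dy":-2,"dz":0,"wx":0,"wy":0,"wz":0,"claw":100},{"dx":-4.5,"dy":-2,"dz":0,"wx":0,"wy":0,"wz":0,"claw":100},{"dx":-4.5,"dy":-2,"dz":0,"wx":0,"wy":0,"wz":0,"claw":100},{"dx":-4.5,"dy":-2,"dz":0,"wx":0,"wy":0,"wz":0,"claw":100},{"dx":-4.5,"dy":-2,"dz":0,"wx":0,"wy":0,"wz":0,"claw":100},{"dx":-4.5,"dy":-2,"dz":0,"wx":0,"wy":0,"wz":0,"claw":100},{"dx":-4.5,"dy":-2,"dz":0,"wx":0,"wy":0,"wz":0,"claw":100},{"dx":-4.5,"dy":-2,"dz":0,"wx":0,"wy":0,"wz":0,"claw":100}]'
python3 -m handwheel '[{"dx":0,"dy":0,"dz":0,"wx":0,"wy":0,"wz":0.18,"claw":100},{"dx":0,"dy":0,"dz":0,"wx":0,"wy":0,"wz":0.18,"claw":100},{"dx":0,"dy":0,"dz":0,"wx":0,"wy":0,"wz":0.18,"claw":100},{"dx":0,"dy":0,"dz":0,"wx":0,"wy":0,"wz":0.18,"claw":100},{"dx":0,"dy":0,"dz":0,"wx":0,"wy":0,"wz":0.18,"claw":100},{"dx":0,"dy":0,"dz":0,"wx":0,"wy":0,"wz":0.18,"claw":100},{"dx":0,"dy":0,"dz":0,"wx":0,"wy":0,"wz":0.18,"claw":100},{"dx":0,"dy":0,"dz":0,"wx":0,"wy":0,"wz":0.18,"claw":100}]'
python3 -m handwheel '[{"dx":0,"dy":0,"dz":0,"wx":0,"wy":0,"wz":0.18,"claw":100},{"dx":0,"dy":0,"dz":0,"wx":0,"wy":0,"wz":0.18,"claw":100},{"dx":0,"dy":0,"dz":0,"wx":0,"wy":0,"wz":0.18,"claw":100},{"dx":0,"dy":0,"dz":0,"wx":0,"wy":0,"wz":0.18,"claw":100},{"dx":0,"dy":0,"dz":0,"wx":0,"wy":0,"wz":0.18,"claw":100},{"dx":0,"dy":0,"dz":0,"wx":0,"wy":0,"wz":0.18,"claw":100},{"dx":0,"dy":0,"dz":0,"wx":0,"wy":0,"wz":0.18,"claw":100},{"dx":0,"dy":0,"dz":0,"wx":0,"wy":0,"wz":0,"claw":100}]'
python3 - <<'E'
from h import *
np.set_printoptions(precision=4,suppress=True)
print(monitor.observe()['qpos'])
f=grab('wrist');cv2.imwrite('pics/w2.png',f['frame']);print(-f['R'].T@f['t'])
for o in ['stick','mat']:
    for m in optics.masks_of(o,'wrist'): print(o,m['p'],m['rect'],np.round(cv2.boxPoints(cv2.minAreaRect(np.argwhere(m['region'])[:,::-1].astype(np.float32)))).tolist())
E
```

```text
clock: 2.7
position: [0.4635, 0.3624, 0.2315]
tool_rot: [3.141, 0.0, 2.896]
force: [0.2, 0.9, -0.0]
grip_width: 0.0857
finger_force: 0.0
clock: 3.7
position: [0.4623, 0.3635, 0.2314]
tool_rot: [3.142, -0.0, 1.45]
force: [0.6, -0.0, 0.5]
grip_width: 0.0856
finger_force: 0.0
clock: 4.7
position: [0.4622, 0.3636, 0.2312]
tool_rot: [3.141, 0.0, 0.197]
force: [-0.1, -0.4, 1.4]
grip_width: 0.0853
finger_force: 0.0
[-1.2488  0.5632  0.7184  1.7269 -0.4261  1.014  -1.7505]
[0.5414 0.3783 0.3748]
stick 0.74 [302.8, 46.2, 47.0, 199.6] [[296.0, 249.0], [301.0, 45.0], [350.0, 46.0], [345.0, 250.0]]
mat 0.91 [258.4, 8.1, 145.8, 254.4] [[248.0, 253.0], [274.0, 9.0], [404.0, 23.0], [378.0, 267.0]]
```

View pics/w2.png

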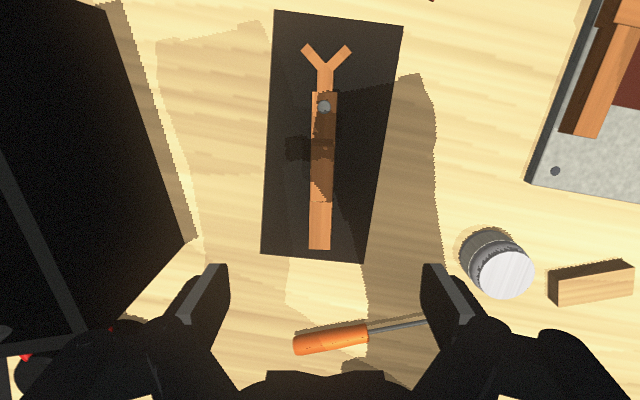

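The view shows the stick on the mat, with the fork tips at about (306, 48) and (347, 50), the notch at about (327, 68) and the tail end at (309-330, 249). The tin at (505, 270) and the screwdriver at (330, 340) are clear of it. I'll convert these to positions.

```bash
python3 - <<'E'
from h import *
np.set_printoptions(precision=4,suppress=True)
f=grab('wrist');im=f['frame']
P=ray(f,[[306,48],[347,50],[327,68],[309,248.5],[330,249.5],[319.5,249]],.015);print(P)
a=P[2]-P[5];yaw=np.arctan2(a[1],a[0]);print('yaw',yaw,np.linalg.norm(a))
o=P[5]+0.105*np.array([np.cos(yaw),np.sin(yaw),0]);print('origin',o,'notch ahead',np.linalg.norm(a)-.105)
m=optics.masks_of('mat','wrist')[0]['region'].astype(np.uint8)
print('mat',ray(f,[[274,9],[404,25],[365,264],[261,252]],.003))
m=optics.masks_of('stick_grip','wrist')
for k in m: print(k['p'],k['rect'])
# model overlay
R=np.array([[np.cos(yaw),-np.sin(yaw)],[np.sin(yaw),np.cos(yaw)]])
def W(x,y,z): return np.r_[o[:2]+R@[x,y],z+.003]
big=cv2.resize(cv2.convertScaleAbs(im,alpha=1.6)[20:270,230:430],None,fx=3,fy=3,interpolation=2)
big=cv2.resize(big,(480,600))
for z in (.012,.064):
    q=proj(f,[W(x,y,z) for x,y in [(-.0275,-.011),(.0275,-.011),(.0275,.011),(-.0275,.011)]])
    q=(q-[230,20])*[2.4,2.4]; cv2.polylines(big,[q.astype(int)],True,(0,255,0),1)
cv2.imwrite('pics/c1.png',big)
E
```

```text
[[0.5753 0.4041 0.015 ]
 [0.5815 0.3639 0.015 ]
 [0.5613 0.38   0.015 ]
 [0.3599 0.3611 0.015 ]
 [0.3636 0.3362 0.015 ]
 [0.3617 0.3486 0.015 ]]
yaw 0.15614926398929738 0.20202609871903807
origin [0.4654 0.365  0.015 ] notch ahead 0.09702609871903807
mat [[0.6049 0.4423 0.003 ]
 [0.6165 0.3125 0.003 ]
 [0.3465 0.2876 0.003 ]
 [0.3374 0.418  0.003 ]]
0.94 [303.8, 42.7, 47.1, 209.4]
```

View pics/c1.png

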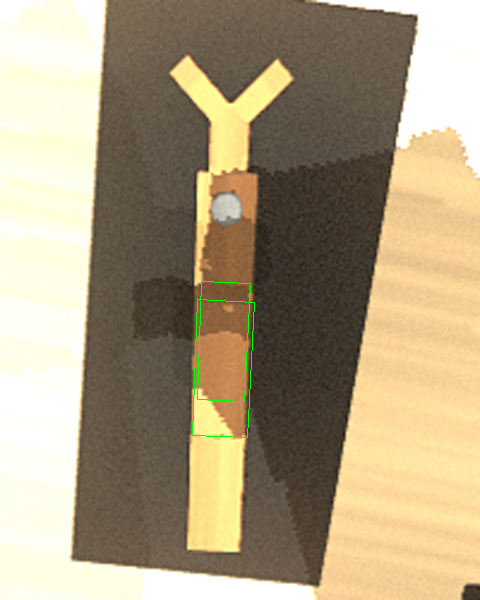

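The outline matches the grip's rear edge. The stick origin is about (0.465, 0.365), its yaw 0.155, and the notch is about 97 mm ahead of the grip. I'll descend and grasp.

```bash
python3 -m handwheel '[{"dx":0.34,"dy":-0.07,"dz":0,"wx":0,"wy":0,"wz":0.041,"claw":100},{"dx":0,"dy":0,"dz":5,"wx":0,"wy":0,"wz":0,"claw":100},{"dx":0,"dy":0,"dz":5,"wx":0,"wy":0,"wz":0,"claw":100},{"dx":0,"dy":0,"dz":5,"wx":0,"wy":0,"wz":0,"claw":100},{"dx":0,"dy":0,"dz":3,"wx":0,"wy":0,"wz":0,"claw":100},{"dx":0,"dy":0,"dz":1.5,"wx":0,"wy":0,"wz":0,"claw":100},{"dx":0,"dy":0,"dz":1,"wx":0,"wy":0,"wz":0,"claw":100},{"dx":0,"dy":0,"dz":0,"wx":0,"wy":0,"wz":0,"claw":100}]' 100
python3 -m handwheel '[{"dx":0,"dy":0,"dz":0,"wx":0,"wy":0,"wz":0,"claw":0},{"dx":0,"dy":0,"dz":0,"wx":0,"wy":0,"wz":0,"claw":0},{"dx":0,"dy":0,"dz":0,"wx":0,"wy":0,"wz":0,"claw":0},{"dx":0,"dy":0,"dz":0,"wx":0,"wy":0,"wz":0,"claw":0},{"dx":0,"dy":0,"dz":0,"wx":0,"wy":0,"wz":0,"claw":0},{"dx":0,"dy":0,"dz":0,"wx":0,"wy":0,"wz":0,"claw":0}]' 100
```

```text
clock: 6.0
position: [0.4658, 0.3649, 0.0265]
tool_rot: [-3.141, -0.0, 0.155]
force: [0.8, -0.1, 0.3]
grip_width: 0.0857
finger_force: 0.0
clock: 6.75
position: [0.4658, 0.365, 0.0268]
tool_rot: [-3.141, -0.001, 0.155]
force: [-1.1, -0.4, 7.5]
grip_width: 0.0212
finger_force: 98.4
```

```bash
python3 -m handwheel '[{"dx":0,"dy":0,"dz":-1,"wx":0,"wy":0,"wz":0,"claw":0},{"dx":0,"dy":0,"dz":-4,"wx":0,"wy":0,"wz":0,"claw":0},{"dx":0,"dy":0,"dz":-5,"wx":0,"wy":0,"wz":0,"claw":0},{"dx":0,"dy":0,"dz":-5,"wx":0,"wy":0,"wz":0,"claw":0},{"dx":0,"dy":2,"dz":-5,"wx":0,"wy":0,"wz":0,"claw":0},{"dx":0,"dy":3,"dz":-5,"wx":0,"wy":0,"wz":0,"claw":0},{"dx":0,"dy":4,"dz":-3,"wx":0,"wy":0,"wz":0,"claw":0},{"dx":0,"dy":5,"dz":-2,"wx":0,"wy":0,"wz":0,"claw":0}]' 100
python3 -m handwheel '[{"dx":0,"dy":5,"dz":0,"wx":0,"wy":0,"wz":0.02,"claw":0},{"dx":0,"dy":5,"dz":0,"wx":0,"wy":0,"wz":0.02,"claw":0},{"dx":0,"dy":5,"dz":0,"wx":0,"wy":0,"wz":0.02,"claw":0},{"dx":0,"dy":5,"dz":0,"wx":0,"wy":0,"wz":0.02,"claw":0},{"dx":0,"dy":5,"dz":0,"wx":0,"wy":0,"wz":0.02,"claw":0},{"dx":0,"dy":4,"dz":0,"wx":0,"wy":0,"wz":0.02,"claw":0},{"dx":0,"dy":2,"dz":0,"wx":0,"wy":0,"wz":0.02,"claw":0},{"dx":0,"dy":0,"dz":0,"wx":0,"wy":0,"wz":0,"claw":0}]' 100
python3 - <<'E'
from h import *
np.set_printoptions(precision=4,suppress=True)
f=grab('wrist');cv2.imwrite('pics/w3.png',f['frame']);np.savez('w3.npz',**f)
for o in ['block','fence','stop','board','stick','tin']:
    for m in optics.masks_of(o,'wrist'): print(o,m['p'],m['rect'],np.round(cv2.boxPoints(cv2.minAreaRect(np.argwhere(m['region'])[:,::-1].astype(np.float32)))).tolist())
E
```

```text
clock: 7.75
position: [0.4871, 0.2254, 0.3281]
tool_rot: [-3.141, -0.001, 0.156]
force: [0.6, -0.3, -1.4]
grip_width: 0.0209
finger_force: 97.8
clock: 8.75
position: [0.5181, -0.0834, 0.3267]
tool_rot: [3.141, -0.0, 0.012]
force: [-0.3, 1.1, -2.0]
grip_width: 0.0211
finger_force: 97.8
block 0.94 [386.2, 50.8, 103.3, 62.5] [[386.0, 103.0], [393.0, 47.0], [488.0, 58.0], [481.0, 114.0]]
block 0.23 [264.3, 0.0, 121.7, 377.2] [[262.0, 0.0], [384.0, 0.0], [384.0, 376.0], [262.0, 376.0]]
fence 0.85 [132.2, 12.0, 367.0, 33.3] [[133.0, 14.0], [498.0, 12.0], [498.0, 44.0], [133.0, 46.0]]
stop 0.83 [142.8, 43.3, 37.6, 88.0] [[141.0, 44.0], [170.0, 40.0], [182.0, 129.0], [153.0, 132.0]]
board 0.73 [132.3, 10.3, 367.9, 163.1] [[133.0, 9.0], [498.0, 8.0], [499.0, 171.0], [134.0, 172.0]]
board 0.51 [53.0, 287.2, 107.4, 46.5] [[50.0, 324.0], [156.0, 280.0], [162.0, 296.0], [56.0, 340.0]]
stick 0.83 [263.5, 1.6, 121.3, 372.8] [[262.0, 0.0], [383.0, 0.0], [383.0, 375.0], [262.0, 375.0]]
tin 0.78 [135.7, 214.5, 58.1, 50.7] [[126.0, 242.0], [168.0, 201.0], [202.0, 234.0], [160.0, 276.0]]
```

View pics/w3.png

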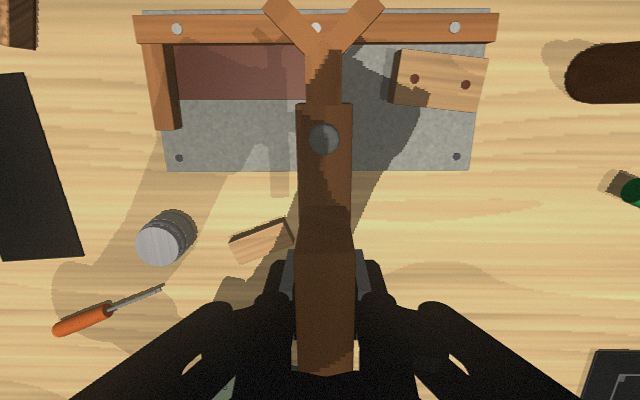

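The board, fence, stop and block all show clearly, with the block at (390-488, 48-113) and the held fork around (323, 50). I'll zoom in for exact corners.

```bash
python3 - <<'E'
from h import *
im=cv2.imread('pics/w3.png')[0:140,250:510]
cv2.imwrite('pics/c3.png',cv2.resize(im,None,fx=3,fy=3,interpolation=2))
E
```

```text
(no output)
```

View pics/c3.png

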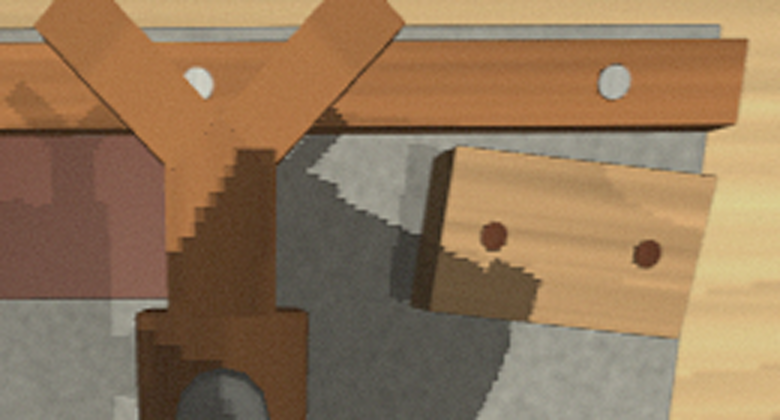

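```bash
python3 - <<'E'
from h import *
np.set_printoptions(precision=4,suppress=True)
f=dict(np.load('w3.npz'))
B=ray(f,[[401.7,49],[489,58.7],[476,112.7],[393.3,102.3]],.063);print('block',B,B.mean(0))
d=B[0]-B[1]+B[3]-B[2];print('yaw',np.arctan2(-d[0],d[1]),np.linalg.norm(B[0]-B[1]),np.linalg.norm(B[1]-B[2]))
F=ray(f,[[180,43.2],[250,42.7],[496,41.7]],.042);print('fence',F,'yaw',np.arctan2(-(F[0]-F[2])[0],(F[0]-F[2])[1]))
print('stop top edge',ray(f,[[163,44],[169,128]],.042))
print('abrasive edge at bed',ray(f,[[305,100]],.018))
print('board front corners',ray(f,[[168,171],[469,169]],.018))
E
```

```text
block [[ 0.6419 -0.1694  0.063 ]
 [ 0.6329 -0.2687  0.063 ]
 [ 0.5737 -0.2631  0.063 ]
 [ 0.5845 -0.1643  0.063 ]] [ 0.6083 -0.2164  0.063 ]
yaw -0.09978264830228348 0.0997989574981092 0.05946215378031535
fence [[ 0.6477  0.0865  0.042 ]
 [ 0.6491  0.0044  0.042 ]
 [ 0.6531 -0.2834  0.042 ]] yaw 0.014526953968233699
stop top edge [[0.6467 0.1065 0.042 ]
 [0.5497 0.1128 0.042 ]]
abrasive edge at bed [[ 0.5847 -0.0581  0.018 ]]
board front corners [[ 0.488   0.1332  0.018 ]
 [ 0.4952 -0.2849  0.018 ]]
```

Block yaw is about -0.10. Its lead corner is 10 mm off the fence and its rear corner 20 mm off. Board yaw is about 0.015. I'll come in square behind the middle of the block's near face, then push with both tips.

```bash
python3 -m handwheel '[{"dx":-2.1,"dy":3.3,"dz":0,"wx":0,"wy":0,"wz":0,"claw":0},{"dx":-2.1,"dy":3.3,"dz":0,"wx":0,"wy":0,"wz":0,"claw":0},{"dx":-2.1,"dy":3.3,"dz":4,"wx":0,"wy":0,"wz":-0.003,"claw":0},{"dx":-2.1,"dy":3.2,"dz":5,"wx":0,"wy":0,"wz":0,"claw":0},{"dx":0,"dy":0,"dz":5,"wx":0,"wy":0,"wz":0,"claw":0},{"dx":0,"dy":0,"dz":5,"wx":0,"wy":0,"wz":0,"claw":0},{"dx":0,"dy":0,"dz":4,"wx":0,"wy":0,"wz":0,"claw":0},{"dx":0,"dy":0,"dz":2,"wx":0,"wy":0,"wz":0,"claw":0}]' 100
python3 -m handwheel '[{"dx":0,"dy":0,"dz":1.5,"wx":0,"wy":0,"wz":0,"claw":0},{"dx":0,"dy":0,"dz":1,"wx":0,"wy":0,"wz":0,"claw":0},{"dx":0,"dy":0,"dz":0.7,"wx":0,"wy":0,"wz":0,"claw":0},{"dx":0,"dy":0,"dz":0,"wx":0,"wy":0,"wz":0,"claw":0},{"dx":0,"dy":0,"dz":0,"wx":0,"wy":0,"wz":0,"claw":0}]' 100
python3 - <<'E'
from h import *
np.set_printoptions(precision=4,suppress=True)
s=monitor.observe();print(s['position'],s['force'],s['moment'],s['tool_rot'])
f=grab('top');im=f['frame'][120:240,250:420];cv2.imwrite('pics/t4.png',cv2.resize(im,None,fx=4,fy=4,interpolation=2))
E
```

```text
clock: 10.1
position: [0.4362, -0.2133, 0.0748]
tool_rot: [-3.141, 0.002, 0.018]
force: [0.8, 0.2, -1.5]
grip_width: 0.0209
finger_force: 98.0
clock: 10.72
position: [0.4371, -0.2139, 0.0451]
tool_rot: [3.141, -0.001, 0.018]
force: [0.4, -0.9, -2.3]
grip_width: 0.0209
finger_force: 98.0
[ 0.4371 -0.2139  0.0451] [ 0.4255 -0.9483 -2.3054] [ 0.0011 -0.0068 -0.019 ] [ 3.1414 -0.0006  0.0178]
```

View pics/t4.png

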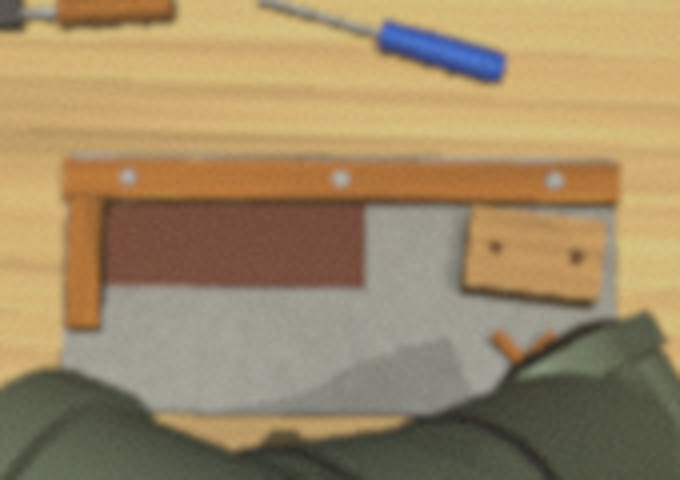

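Both tips show at (497, 335) and (550, 335), level and facing the middle of the block. I'll push towards the fence and watch the force.

```bash
python3 -m handwheel '[{"dx":0.5,"dy":0,"dz":0,"wx":0,"wy":0,"wz":0,"claw":0},{"dx":0.5,"dy":0,"dz":0,"wx":0,"wy":0,"wz":0,"claw":0},{"dx":0.5,"dy":0,"dz":0,"wx":0,"wy":0,"wz":0,"claw":0},{"dx":0.4,"dy":0,"dz":0,"wx":0,"wy":0,"wz":0,"claw":0},{"dx":0.3,"dy":0,"dz":0,"wx":0,"wy":0,"wz":0,"claw":0},{"dx":0.3,"dy":0,"dz":0,"wx":0,"wy":0,"wz":0,"claw":0},{"dx":0.3,"dy":0,"dz":0,"wx":0,"wy":0,"wz":0,"claw":0}]' 100
python3 -m handwheel '[{"dx":0.25,"dy":0,"dz":0,"wx":0,"wy":0,"wz":0,"claw":0},{"dx":0.2,"dy":0,"dz":0,"wx":0,"wy":0,"wz":0,"claw":0},{"dx":0,"dy":0,"dz":0,"wx":0,"wy":0,"wz":0,"claw":0}]'
python3 -m handwheel '[{"dx":0.15,"dy":0,"dz":0,"wx":0,"wy":0,"wz":0,"claw":0},{"dx":0.15,"dy":0,"dz":0,"wx":0,"wy":0,"wz":0,"claw":0},{"dx":0,"dy":0,"dz":0,"wx":0,"wy":0,"wz":0,"claw":0}]'
```

```text
clock: 11.65
position: [0.4648, -0.2134, 0.0446]
tool_rot: [-3.142, 0.0, 0.018]
force: [-1.6, -0.8, -1.7]
grip_width: 0.0211
finger_force: 98.0
clock: 12.02
position: [0.4695, -0.2132, 0.0447]
tool_rot: [3.142, -0.0, 0.018]
force: [0.6, 0.4, -1.4]
grip_width: 0.0214
finger_force: 98.0
clock: 12.4
position: [0.4724, -0.2132, 0.0447]
tool_rot: [3.141, -0.0, 0.018]
force: [-0.7, -0.4, -2.0]
grip_width: 0.0205
finger_force: 97.9
```

```bash
for i in 1; do python3 -m handwheel '[{"dx":0.15,"dy":0,"dz":0,"wx":0,"wy":0,"wz":0,"claw":0},{"dx":0,"dy":0,"dz":0,"wx":0,"wy":0,"wz":0,"claw":0}]' | grep -E "pos|force:"; done
python3 -m handwheel '[{"dx":0.1,"dy":0,"dz":0,"wx":0,"wy":0,"wz":0,"claw":0},{"dx":0,"dy":0,"dz":0,"wx":0,"wy":0,"wz":0,"claw":0}]' | grep -E "pos|force:"
```

```text
position: [0.4735, -0.2132, 0.0446]
force: [-3.4, -1.3, -0.3]
finger_force: 98.0
position: [0.4737, -0.2131, 0.0445]
force: [-9.2, -1.0, 2.2]
finger_force: 98.2
```

```bash
python3 -m handwheel '[{"dx":0.1,"dy":0,"dz":0,"wx":0,"wy":0,"wz":0,"claw":0},{"dx":0,"dy":0,"dz":0,"wx":0,"wy":0,"wz":0,"claw":0}]' | grep -E "pos|force:"
```

```text
position: [0.4738, -0.2131, 0.0444]
force: [-14.1, -0.2, 4.8]
finger_force: 98.5
```

The block is against the fence: force rose steeply to 14 N, about 5.5 N/mm. I'll back off, raise the stick, turn it 45° and check that the block is flush.

```bash
python3 -m handwheel '[{"dx":-0.3,"dy":0,"dz":0,"wx":0,"wy":0,"wz":0,"claw":0},{"dx":-1,"dy":0,"dz":0,"wx":0,"wy":0,"wz":0,"claw":0},{"dx":-2.7,"dy":0,"dz":0,"wx":0,"wy":0,"wz":0,"claw":0},{"dx":0,"dy":0,"dz":-4,"wx":0,"wy":0,"wz":0,"claw":0},{"dx":0,"dy":0,"dz":-4,"wx":0,"wy":0,"wz":-0.156,"claw":0},{"dx":0,"dy":0,"dz":0,"wx":0,"wy":0,"wz":-0.156,"claw":0},{"dx":0,"dy":0,"dz":0,"wx":0,"wy":0,"wz":-0.156,"claw":0},{"dx":0,"dy":0,"dz":0,"wx":0,"wy":0,"wz":-0.156,"claw":0}]'
python3 -m handwheel '[{"dx":0,"dy":0,"dz":0,"wx":0,"wy":0,"wz":-0.156,"claw":0},{"dx":0,"dy":0,"dz":0,"wx":0,"wy":0,"wz":0,"claw":0},{"dx":-1.9,"dy":5,"dz":0,"wx":0,"wy":0,"wz":0,"claw":0},{"dx":-1.9,"dy":5,"dz":0,"wx":0,"wy":0,"wz":0,"claw":0},{"dx":-1.8,"dy":4.9,"dz":0,"wx":0,"wy":0,"wz":0,"claw":0},{"dx":0,"dy":0,"dz":0,"wx":0,"wy":0,"wz":0,"claw":0}]'
python3 - <<'E'
from h import *
np.set_printoptions(precision=4,suppress=True)
s=monitor.observe();print(s['position'],s['force'],s['tool_rot'],s['qpos'])
out=[]
for n in ['top','wrist']:
    f=grab(n);m=optics.masks_of('block',n)
    np.savez(f'{n}5.npz',**f)
    for k in m[:1]:
        b=cv2.boxPoints(cv2.minAreaRect(np.argwhere(k['region'])[:,::-1].astype(np.float32)));print(n,k['p'],b.tolist(),ray(f,b,.063))
    out.append(f['frame'])
cv2.imwrite('pics/j5.png',np.vstack([cv2.resize(out[0][140:240,250:420],(510,300),interpolation=2),cv2.resize(out[1],(480,300))[:, :510] if 0 else cv2.copyMakeBorder(cv2.resize(out[1],(480,300)),0,0,0,30,0)]))
E
```

```text
clock: 14.15
position: [0.4357, -0.2137, 0.1249]
tool_rot: [3.141, -0.001, 0.647]
force: [-0.8, 0.1, -1.2]
grip_width: 0.021
finger_force: 98.0
clock: 14.9
position: [0.5034, -0.3614, 0.1243]
tool_rot: [3.14, 0.001, 0.791]
force: [-0.2, 1.2, -2.1]
grip_width: 0.0207
finger_force: 98.6
[ 0.5034 -0.3614  0.1243] [-0.1956  1.2233 -2.1113] [3.14   0.0014 0.7909] [ 0.2213  0.6923  0.4646  1.7238 -0.3997  0.8195  0.09  ]
top 0.81 [[364.0, 168.0], [400.0, 168.0], [400.0, 190.0], [364.0, 190.0]] [[ 0.6523 -0.1562  0.063 ]
 [ 0.6549 -0.2622  0.063 ]
 [ 0.5889 -0.2621  0.063 ]
 [ 0.5862 -0.157   0.063 ]]
wrist 0.44 [[315.0, 0.0], [328.0, 0.0], [328.0, 6.0], [315.0, 6.0]] [[ 0.5875 -0.2652  0.063 ]
 [ 0.5925 -0.2701  0.063 ]
 [ 0.5905 -0.2721  0.063 ]
 [ 0.5855 -0.2672  0.063 ]]
```

View pics/j5.png

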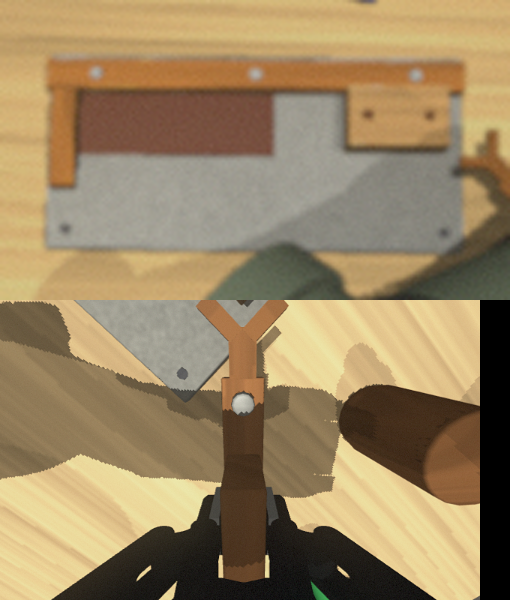

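The block is now flush along the fence, and its corner sits on the fork's bisector in the wrist view at about (324, 5). I'll lower the stick, shift it 3 mm and engage the corner.

```bash
python3 -m handwheel '[{"dx":0,"dy":-0.3,"dz":3,"wx":0,"wy":0,"wz":-0.009,"claw":0},{"dx":0,"dy":0,"dz":3,"wx":0,"wy":0,"wz":0,"claw":0},{"dx":0,"dy":0,"dz":1.2,"wx":0,"wy":0,"wz":0,"claw":0},{"dx":0,"dy":0,"dz":0.7,"wx":0,"wy":0,"wz":0,"claw":0},{"dx":0.8,"dy":0,"dz":0,"wx":0,"wy":0,"wz":0,"claw":0},{"dx":0.7,"dy":0,"dz":0,"wx":0,"wy":0,"wz":0,"claw":0},{"dx":0.5,"dy":0,"dz":0,"wx":0,"wy":0,"wz":0,"claw":0},{"dx":0,"dy":0,"dz":0,"wx":0,"wy":0,"wz":0,"claw":0}]'
python3 -m handwheel '[{"dx":0.3,"dy":0,"dz":0,"wx":0,"wy":0,"wz":0,"claw":0},{"dx":0.2,"dy":0,"dz":0,"wx":0,"wy":0,"wz":0,"claw":0},{"dx":0,"dy":0,"dz":0,"wx":0,"wy":0,"wz":0,"claw":0}]'
python3 -m handwheel '[{"dx":0.15,"dy":0,"dz":0,"wx":0,"wy":0,"wz":0,"claw":0},{"dx":0,"dy":0,"dz":0,"wx":0,"wy":0,"wz":0,"claw":0}]'
```

```text
clock: 16.1
position: [0.5156, -0.341, 0.0459]
tool_rot: [3.141, -0.0, 0.808]
force: [0.2, 0.7, -2.1]
grip_width: 0.0209
finger_force: 98.7
clock: 16.48
position: [0.5186, -0.3377, 0.0456]
tool_rot: [-3.142, -0.0, 0.807]
force: [0.2, -0.5, -1.8]
grip_width: 0.0208
finger_force: 98.7
clock: 16.73
position: [0.5196, -0.3368, 0.0457]
tool_rot: [3.141, 0.0, 0.807]
force: [0.7, 0.5, -1.8]
grip_width: 0.0209
finger_force: 98.7
```

```bash
python3 -m handwheel '[{"dx":0.15,"dy":0,"dz":0,"wx":0,"wy":0,"wz":0.007,"claw":0},{"dx":0,"dy":0,"dz":0,"wx":0,"wy":0,"wz":0,"claw":0}]' | grep -E "pos|rot|^force"
python3 -m handwheel '[{"dx":0.15,"dy":0,"dz":0,"wx":0,"wy":0,"wz":0,"claw":0},{"dx":0,"dy":0,"dz":0,"wx":0,"wy":0,"wz":0,"claw":0}]' | grep -E "pos|rot|^force"
python3 -m handwheel '[{"dx":0.15,"dy":0,"dz":0,"wx":0,"wy":0,"wz":0,"claw":0},{"dx":0,"dy":0,"dz":0,"wx":0,"wy":0,"wz":0,"claw":0}]' | grep -E "pos|rot|^force"
```

```text
position: [0.5206, -0.3357, 0.0457]
tool_rot: [3.141, 0.0, 0.799]
force: [0.3, -1.5, -2.4]
position: [0.5217, -0.3345, 0.0457]
tool_rot: [3.142, 0.0, 0.8]
force: [0.1, -1.1, -1.9]
position: [0.5226, -0.3335, 0.0457]
tool_rot: [-3.141, 0.0, 0.8]
force: [-0.7, -1.7, -1.8]
```

```bash
python3 -m handwheel '[{"dx":0.1,"dy":0.07,"dz":0,"wx":0,"wy":0,"wz":0,"claw":0},{"dx":0,"dy":0,"dz":0,"wx":0,"wy":0,"wz":0,"claw":0}]' | grep -E "pos|^force"
python3 -m handwheel '[{"dx":0.1,"dy":0.07,"dz":0,"wx":0,"wy":0,"wz":0,"claw":0},{"dx":0,"dy":0,"dz":0,"wx":0,"wy":0,"wz":0,"claw":0}]' | grep -E "pos|^force"
```

```text
position: [0.5232, -0.3336, 0.0456]
force: [-4.9, -2.9, 0.6]
position: [0.5237, -0.3338, 0.0455]
force: [-8.3, -4.7, 0.3]
```

```bash
python3 - <<'E'
from h import *
f=grab('wrist');cv2.imwrite('pics/w6.png',cv2.resize(f['frame'][0:200,200:440],None,fx=3,fy=3,interpolation=2))
E
```

```text
(no output)
```

View pics/w6.png

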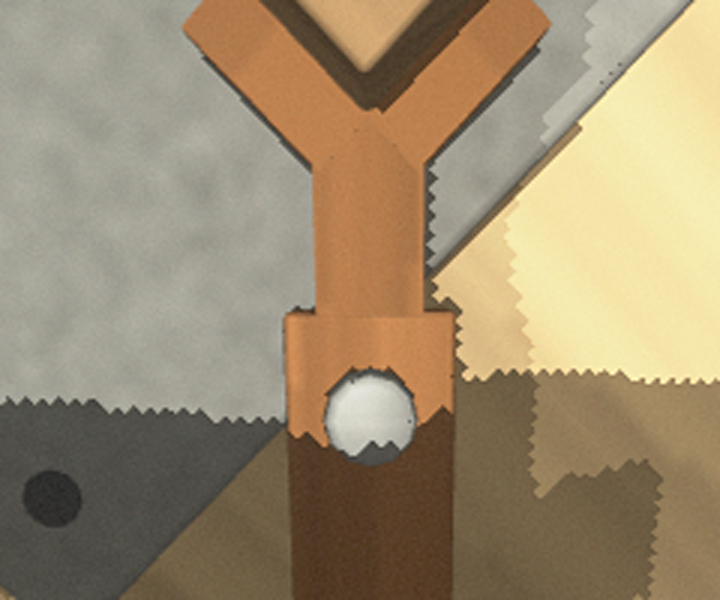

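The corner is seated in the notch with both faces in contact, at Fx 8.3 N and Fy 4.7 N. I'll feed along the fence now.

```bash
python3 -m handwheel '[{"dx":0.1,"dy":-0.1,"dz":0,"wx":0,"wy":0,"wz":0,"claw":0},{"dx":0.14,"dy":-0.14,"dz":0,"wx":0,"wy":0,"wz":0,"claw":0},{"dx":0.14,"dy":-0.14,"dz":0,"wx":0,"wy":0,"wz":0,"claw":0},{"dx":0.14,"dy":-0.14,"dz":0,"wx":0,"wy":0,"wz":0,"claw":0}]' | grep -E "pos|rot|^force"
python3 -m handwheel '[{"dx":0.14,"dy":-0.14,"dz":0,"wx":0,"wy":0,"wz":0,"claw":0},{"dx":0.14,"dy":-0.14,"dz":0,"wx":0,"wy":0,"wz":0,"claw":0},{"dx":0.14,"dy":-0.14,"dz":0,"wx":0,"wy":0,"wz":0,"claw":0},{"dx":0.14,"dy":-0.14,"dz":0,"wx":0,"wy":0,"wz":0,"claw":0}]' | grep -E "pos|rot|^force"
```

```text
position: [0.5235, -0.3268, 0.0456]
tool_rot: [-3.141, 0.002, 0.799]
force: [-8.8, -6.5, 1.4]
position: [0.5234, -0.3189, 0.0456]
tool_rot: [-3.141, 0.002, 0.799]
force: [-9.6, -7.0, 0.5]
```

```bash
python3 -m handwheel '[{"dx":0.15,"dy":-0.19,"dz":0,"wx":0,"wy":0,"wz":0,"claw":0},{"dx":0.17,"dy":-0.17,"dz":0,"wx":0,"wy":0,"wz":0,"claw":0},{"dx":0.17,"dy":-0.17,"dz":0,"wx":0,"wy":0,"wz":0,"claw":0},{"dx":0.17,"dy":-0.17,"dz":0,"wx":0,"wy":0,"wz":0,"claw":0}]' | grep -E "pos|rot|^force"
python3 -m handwheel '[{"dx":0.18,"dy":-0.18,"dz":0,"wx":0,"wy":0,"wz":0,"claw":0},{"dx":0.18,"dy":-0.18,"dz":0,"wx":0,"wy":0,"wz":0,"claw":0},{"dx":0.18,"dy":-0.18,"dz":0,"wx":0,"wy":0,"wz":0,"claw":0},{"dx":0.18,"dy":-0.18,"dz":0,"wx":0,"wy":0,"wz":0,"claw":0},{"dx":0.18,"dy":-0.18,"dz":0,"wx":0,"wy":0,"wz":0,"claw":0},{"dx":0.18,"dy":-0.18,"dz":0,"wx":0,"wy":0,"wz":0,"claw":0}]' | grep -E "pos|rot|^force"
```

```text
position: [0.5231, -0.3091, 0.0456]
tool_rot: [-3.141, 0.002, 0.799]
force: [-8.5, -5.4, 1.3]
position: [0.5229, -0.2938, 0.0456]
tool_rot: [-3.141, 0.002, 0.799]
force: [-8.9, -6.4, 0.7]
```

```bash
python3 -m handwheel '[{"dx":0.175,"dy":-0.185,"dz":0,"wx":0,"wy":0,"wz":0,"claw":0},{"dx":0.18,"dy":-0.18,"dz":0,"wx":0,"wy":0,"wz":0,"claw":0},{"dx":0.18,"dy":-0.18,"dz":0,"wx":0,"wy":0,"wz":0,"claw":0},{"dx":0.18,"dy":-0.18,"dz":0,"wx":0,"wy":0,"wz":0,"claw":0},{"dx":0.175,"dy":-0.185,"dz":0,"wx":0,"wy":0,"wz":0,"claw":0},{"dx":0.18,"dy":-0.18,"dz":0,"wx":0,"wy":0,"wz":0,"claw":0},{"dx":0.18,"dy":-0.18,"dz":0,"wx":0,"wy":0,"wz":0,"claw":0},{"dx":0.18,"dy":-0.18,"dz":0,"wx":0,"wy":0,"wz":0,"claw":0}]' | grep -E "pos|rot|^force"
```

```text
position: [0.5225, -0.2733, 0.0456]
tool_rot: [-3.141, 0.002, 0.799]
force: [-7.5, -5.9, -0.6]
```

```bash
python3 -m handwheel '[{"dx":0.18,"dy":-0.18,"dz":0,"wx":0,"wy":0,"wz":0,"claw":0},{"dx":0.18,"dy":-0.18,"dz":0,"wx":0,"wy":0,"wz":0,"claw":0},{"dx":0.18,"dy":-0.18,"dz":0,"wx":0,"wy":0,"wz":0,"claw":0},{"dx":0.18,"dy":-0.18,"dz":0,"wx":0,"wy":0,"wz":0,"claw":0},{"dx":0.18,"dy":-0.18,"dz":0,"wx":0,"wy":0,"wz":0,"claw":0},{"dx":0.18,"dy":-0.18,"dz":0,"wx":0,"wy":0,"wz":0,"claw":0},{"dx":0.18,"dy":-0.18,"dz":0,"wx":0,"wy":0,"wz":0,"claw":0},{"dx":0.18,"dy":-0.18,"dz":0,"wx":0,"wy":0,"wz":0,"claw":0}]' | grep -E "pos|rot|^force"
```

```text
position: [0.5222, -0.253, 0.0456]
tool_rot: [-3.141, 0.002, 0.799]
force: [-8.4, -6.7, 0.5]
```

```bash
python3 -m handwheel '[{"dx":0.18,"dy":-0.18,"dz":0,"wx":0,"wy":0,"wz":0,"claw":0},{"dx":0.18,"dy":-0.18,"dz":0,"wx":0,"wy":0,"wz":0,"claw":0},{"dx":0.18,"dy":-0.18,"dz":0,"wx":0,"wy":0,"wz":0,"claw":0},{"dx":0.18,"dy":-0.18,"dz":0,"wx":0,"wy":0,"wz":0,"claw":0},{"dx":0.18,"dy":-0.18,"dz":0,"wx":0,"wy":0,"wz":0,"claw":0},{"dx":0.18,"dy":-0.18,"dz":0,"wx":0,"wy":0,"wz":0,"claw":0},{"dx":0.18,"dy":-0.18,"dz":0,"wx":0,"wy":0,"wz":0,"claw":0},{"dx":0.18,"dy":-0.18,"dz":0,"wx":0,"wy":0,"wz":0,"claw":0}]' | grep -E "pos|rot|^force"
```

```text
position: [0.5219, -0.2326, 0.0456]
tool_rot: [-3.141, 0.002, 0.799]
force: [-7.8, -5.2, 0.4]
```

```bash
python3 -m handwheel '[{"dx":0.18,"dy":-0.18,"dz":0,"wx":0,"wy":0,"wz":0,"claw":0},{"dx":0.18,"dy":-0.18,"dz":0,"wx":0,"wy":0,"wz":0,"claw":0},{"dx":0.18,"dy":-0.18,"dz":0,"wx":0,"wy":0,"wz":0,"claw":0},{"dx":0.18,"dy":-0.18,"dz":0,"wx":0,"wy":0,"wz":0,"claw":0},{"dx":0.18,"dy":-0.18,"dz":0,"wx":0,"wy":0,"wz":0,"claw":0},{"dx":0.18,"dy":-0.18,"dz":0,"wx":0,"wy":0,"wz":0,"claw":0},{"dx":0.18,"dy":-0.18,"dz":0,"wx":0,"wy":0,"wz":0,"claw":0},{"dx":0.18,"dy":-0.18,"dz":0,"wx":0,"wy":0,"wz":0,"claw":0}]' | grep -E "pos|rot|^force"
```

```text
position: [0.5215, -0.2122, 0.0456]
tool_rot: [-3.141, 0.002, 0.799]
force: [-8.6, -6.7, 1.0]
```

```bash
python3 -m handwheel '[{"dx":0.18,"dy":-0.18,"dz":0,"wx":0,"wy":0,"wz":0,"claw":0},{"dx":0.18,"dy":-0.18,"dz":0,"wx":0,"wy":0,"wz":0,"claw":0},{"dx":0.18,"dy":-0.18,"dz":0,"wx":0,"wy":0,"wz":0,"claw":0},{"dx":0.18,"dy":-0.18,"dz":0,"wx":0,"wy":0,"wz":0,"claw":0},{"dx":0.18,"dy":-0.18,"dz":0,"wx":0,"wy":0,"wz":0,"claw":0},{"dx":0.18,"dy":-0.18,"dz":0,"wx":0,"wy":0,"wz":0,"claw":0},{"dx":0.18,"dy":-0.18,"dz":0,"wx":0,"wy":0,"wz":0,"claw":0},{"dx":0.18,"dy":-0.18,"dz":0,"wx":0,"wy":0,"wz":0,"claw":0}]' | grep -E "pos|rot|^force"
```

```text
position: [0.5212, -0.1919, 0.0455]
tool_rot: [-3.14, 0.002, 0.799]
force: [-8.9, -7.4, 1.7]
```

```bash
python3 -m handwheel '[{"dx":0.175,"dy":-0.185,"dz":0,"wx":0,"wy":0,"wz":0,"claw":0},{"dx":0.18,"dy":-0.18,"dz":0,"wx":0,"wy":0,"wz":0,"claw":0},{"dx":0.18,"dy":-0.18,"dz":0,"wx":0,"wy":0,"wz":0,"claw":0},{"dx":0.175,"dy":-0.185,"dz":0,"wx":0,"wy":0,"wz":0,"claw":0},{"dx":0.18,"dy":-0.18,"dz":0,"wx":0,"wy":0,"wz":0,"claw":0},{"dx":0.18,"dy":-0.18,"dz":0,"wx":0,"wy":0,"wz":0,"claw":0},{"dx":0.18,"dy":-0.18,"dz":0,"wx":0,"wy":0,"wz":0,"claw":0},{"dx":0.18,"dy":-0.18,"dz":0,"wx":0,"wy":0,"wz":0,"claw":0}]' | grep -E "pos|rot|^force"
```

```text
position: [0.5208, -0.1714, 0.0455]
tool_rot: [-3.14, 0.002, 0.799]
force: [-8.6, -6.4, 0.7]
```

```bash
python3 -m handwheel '[{"dx":0.18,"dy":-0.18,"dz":0,"wx":0,"wy":0,"wz":0,"claw":0},{"dx":0.18,"dy":-0.18,"dz":0,"wx":0,"wy":0,"wz":0,"claw":0},{"dx":0.18,"dy":-0.18,"dz":0,"wx":0,"wy":0,"wz":0,"claw":0},{"dx":0.18,"dy":-0.18,"dz":0,"wx":0,"wy":0,"wz":0,"claw":0},{"dx":0.18,"dy":-0.18,"dz":0,"wx":0,"wy":0,"wz":0,"claw":0},{"dx":0.18,"dy":-0.18,"dz":0,"wx":0,"wy":0,"wz":0,"claw":0},{"dx":0.18,"dy":-0.18,"dz":0,"wx":0,"wy":0,"wz":0,"claw":0},{"dx":0.18,"dy":-0.18,"dz":0,"wx":0,"wy":0,"wz":0,"claw":0}]' | grep -E "pos|rot|^force"
```

```text
position: [0.5205, -0.151, 0.0455]
tool_rot: [-3.14, 0.002, 0.799]
force: [-8.3, -6.7, 1.3]
```

```bash
python3 -m handwheel '[{"dx":0.18,"dy":-0.18,"dz":0,"wx":0,"wy":0,"wz":0,"claw":0},{"dx":0.18,"dy":-0.18,"dz":0,"wx":0,"wy":0,"wz":0,"claw":0},{"dx":0.18,"dy":-0.18,"dz":0,"wx":0,"wy":0,"wz":0,"claw":0},{"dx":0.175,"dy":-0.185,"dz":0,"wx":0,"wy":0,"wz":0,"claw":0},{"dx":0.18,"dy":-0.18,"dz":0,"wx":0,"wy":0,"wz":0,"claw":0},{"dx":0.18,"dy":-0.18,"dz":0,"wx":0,"wy":0,"wz":0,"claw":0},{"dx":0.18,"dy":-0.18,"dz":0,"wx":0,"wy":0,"wz":0,"claw":0},{"dx":0.18,"dy":-0.18,"dz":0,"wx":0,"wy":0,"wz":0,"claw":0}]' | grep -E "pos|rot|^force"
```

```text
position: [0.5202, -0.1306, 0.0455]
tool_rot: [-3.14, 0.002, 0.799]
force: [-8.2, -6.0, 0.5]
```

```bash
python3 -m handwheel '[{"dx":0.18,"dy":-0.18,"dz":0,"wx":0,"wy":0,"wz":0,"claw":0},{"dx":0.18,"dy":-0.18,"dz":0,"wx":0,"wy":0,"wz":0,"claw":0},{"dx":0.18,"dy":-0.18,"dz":0,"wx":0,"wy":0,"wz":0,"claw":0},{"dx":0.18,"dy":-0.18,"dz":0,"wx":0,"wy":0,"wz":0,"claw":0},{"dx":0.18,"dy":-0.18,"dz":0,"wx":0,"wy":0,"wz":0,"claw":0},{"dx":0.18,"dy":-0.18,"dz":0,"wx":0,"wy":0,"wz":0,"claw":0},{"dx":0.18,"dy":-0.18,"dz":0,"wx":0,"wy":0,"wz":0,"claw":0}]' | grep -E "pos|rot|^force"
```

```text
position: [0.5199, -0.1128, 0.0455]
tool_rot: [-3.14, 0.002, 0.799]
force: [-8.6, -6.7, 2.1]
```

```bash
python3 -m handwheel '[{"dx":0.175,"dy":-0.185,"dz":0,"wx":0,"wy":0,"wz":0,"claw":0},{"dx":0.18,"dy":-0.18,"dz":0,"wx":0,"wy":0,"wz":0,"claw":0},{"dx":0.18,"dy":-0.18,"dz":0,"wx":0,"wy":0,"wz":0,"claw":0},{"dx":0.18,"dy":-0.18,"dz":0,"wx":0,"wy":0,"wz":0,"claw":0},{"dx":0.18,"dy":-0.18,"dz":0,"wx":0,"wy":0,"wz":0,"claw":0},{"dx":0.18,"dy":-0.18,"dz":0,"wx":0,"wy":0,"wz":0,"claw":0},{"dx":0.18,"dy":-0.18,"dz":0,"wx":0,"wy":0,"wz":0,"claw":0},{"dx":0.18,"dy":-0.18,"dz":0,"wx":0,"wy":0,"wz":0,"claw":0}]' | grep -E "pos|rot|^force"
```

```text
position: [0.5196, -0.0924, 0.0455]
tool_rot: [-3.14, 0.002, 0.799]
force: [-8.2, -6.5, 0.8]
```

```bash
python3 - <<'E'
from h import *
f=grab('top')
m=optics.masks_of('block','top')
for k in m[:2]: print(k['p'],k['rect'],ray(f,[[k['rect'][0],180]],.063))
im=f['frame'][150:230,255:355];cv2.imwrite('pics/t7.png',cv2.resize(im,None,fx=6,fy=6,interpolation=2))
E
```

```text
0.79 [284.5, 168.6, 29.5, 19.7] [[0.61025071 0.07730695 0.063     ]]
```

View pics/t7.png

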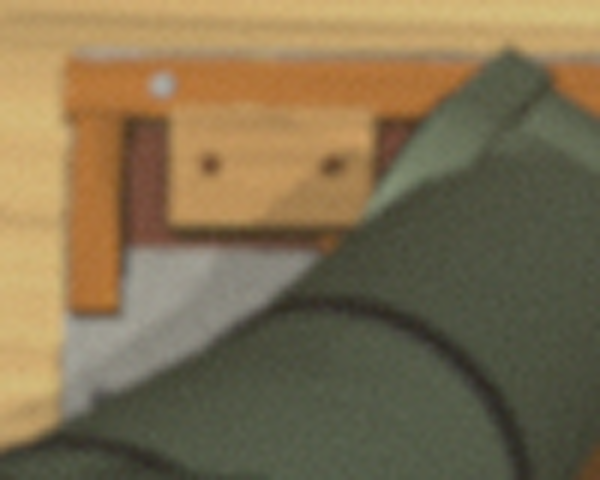

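The block is flush on the fence, with about 27 mm left to the stop (left face at crop x≈168, stop face at ≈122). That was my last picture, in fact one over the limit of 10, so from here I'll go by force and position.

```bash
python3 -m handwheel '[{"dx":0.18,"dy":-0.18,"dz":0,"wx":0,"wy":0,"wz":0,"claw":0},{"dx":0.18,"dy":-0.18,"dz":0,"wx":0,"wy":0,"wz":0,"claw":0},{"dx":0.18,"dy":-0.18,"dz":0,"wx":0,"wy":0,"wz":0,"claw":0},{"dx":0.18,"dy":-0.18,"dz":0,"wx":0,"wy":0,"wz":0,"claw":0},{"dx":0.18,"dy":-0.18,"dz":0,"wx":0,"wy":0,"wz":0,"claw":0},{"dx":0.14,"dy":-0.14,"dz":0,"wx":0,"wy":0,"wz":0,"claw":0},{"dx":0.14,"dy":-0.14,"dz":0,"wx":0,"wy":0,"wz":0,"claw":0},{"dx":0.1,"dy":-0.1,"dz":0,"wx":0,"wy":0,"wz":0,"claw":0}]' | grep -E "pos|rot|^force"
python3 -m handwheel '[{"dx":0.08,"dy":-0.08,"dz":0,"wx":0,"wy":0,"wz":0,"claw":0},{"dx":0.08,"dy":-0.08,"dz":0,"wx":0,"wy":0,"wz":0,"claw":0}]' | grep -E "pos|rot|^force"
```

```text
position: [0.5193, -0.0743, 0.0455]
tool_rot: [-3.14, 0.002, 0.799]
force: [-8.0, -7.0, 1.0]
position: [0.5192, -0.0721, 0.0455]
tool_rot: [-3.14, 0.002, 0.799]
force: [-7.8, -6.7, 0.4]
```

```bash
python3 -m handwheel '[{"dx":0.08,"dy":-0.08,"dz":0,"wx":0,"wy":0,"wz":0,"claw":0},{"dx":0.08,"dy":-0.08,"dz":0,"wx":0,"wy":0,"wz":0,"claw":0}]' | grep -E "pos|^force"
```

```text
position: [0.5192, -0.0698, 0.0455]
force: [-8.0, -6.0, 0.0]
```

```bash
python3 -m handwheel '[{"dx":0.07,"dy":-0.07,"dz":0,"wx":0,"wy":0,"wz":0,"claw":0},{"dx":0.07,"dy":-0.07,"dz":0,"wx":0,"wy":0,"wz":0,"claw":0}]' | grep -E "pos|^force"
```

```text
position: [0.5192, -0.0679, 0.0455]
force: [-8.7, -7.0, 1.6]
```

```bash
python3 -m handwheel '[{"dx":0.07,"dy":-0.07,"dz":0,"wx":0,"wy":0,"wz":0,"claw":0},{"dx":0.07,"dy":-0.07,"dz":0,"wx":0,"wy":0,"wz":0,"claw":0}]' | grep -E "clock|pos|^force"
```

```text
clock: 32.25
position: [0.5191, -0.0659, 0.0455]
force: [-9.9, -8.4, 2.3]
```

```bash
python3 -m handwheel '[{"dx":0.06,"dy":-0.06,"dz":0,"wx":0,"wy":0,"wz":0,"claw":0},{"dx":0.06,"dy":-0.06,"dz":0,"wx":0,"wy":0,"wz":0,"claw":0}]' | grep -E "clock|pos|^force"
```

```text
clock: 32.5
position: [0.5187, -0.0653, 0.0455]
force: [-11.4, -14.3, 4.2]
```

The block has met the stop: position stalled at y≈-0.065 while Fy jumped to 14 N. I'll check once more, then retreat straight back along the bisector.

```bash
python3 -m handwheel '[{"dx":-0.03,"dy":-0.05,"dz":0,"wx":0,"wy":0,"wz":0,"claw":0},{"dx":0,"dy":0,"dz":0,"wx":0,"wy":0,"wz":0,"claw":0}]' | grep -E "clock|pos|^force"
python3 -m handwheel '[{"dx":-0.1,"dy":0,"dz":0,"wx":0,"wy":0,"wz":0,"claw":0},{"dx":-0.1,"dy":0,"dz":0,"wx":0,"wy":0,"wz":0,"claw":0},{"dx":-0.2,"dy":0,"dz":0,"wx":0,"wy":0,"wz":0,"claw":0},{"dx":-0.6,"dy":0,"dz":0,"wx":0,"wy":0,"wz":0,"claw":0},{"dx":-1.5,"dy":0,"dz":0,"wx":0,"wy":0,"wz":0,"claw":0},{"dx":-2.5,"dy":0,"dz":0,"wx":0,"wy":0,"wz":0,"claw":0},{"dx":0,"dy":0,"dz":-5,"wx":0,"wy":0,"wz":0,"claw":0},{"dx":0,"dy":0,"dz":-5,"wx":0,"wy":0,"wz":0,"claw":0}]'
python3 - <<'E'
from h import *
np.set_printoptions(precision=4,suppress=True)
print(monitor.observe()['qpos'])
f=grab('top')
for o in ['block','stop','fence']:
  for k in optics.masks_of(o,'top')[:1]:
    print(o,k['p'],k['rect'])
    if o=='block':
        r=k['rect'];print(ray(f,[[r[0],r[1]],[r[0],r[1]+r[3]],[r[0]+r[2],r[1]]],.063))
g=cv2.cvtColor(f['frame'],cv2.COLOR_BGR2HSV);print(f['frame'][182,268:292].tolist())
w=grab('wrist')
for k in optics.masks_of('block','wrist')[:1]: print('w',k['p'],k['rect'])
E
```

```text
clock: 32.75
position: [0.5186, -0.0652, 0.0456]
force: [-7.8, -12.0, 1.4]
clock: 33.75
position: [0.4838, -0.1003, 0.1467]
tool_rot: [-3.141, 0.001, 0.798]
force: [1.1, 1.7, -2.0]
grip_width: 0.021
finger_force: 98.5
[-0.3327  0.503   0.5606  2.0384 -0.4039  0.7098 -0.2886]
block 0.87 [277.2, 167.4, 30.2, 21.2]
[[0.6478 0.1005 0.063 ]
 [0.5839 0.0977 0.063 ]
 [0.65   0.011  0.063 ]]
stop 0.63 [264.6, 169.8, 14.2, 34.5]
fence 0.65 [266.1, 159.3, 139.0, 13.4]
[[62, 114, 174], [56, 115, 173], [60, 116, 174], [60, 114, 172], [57, 107, 163], [59, 107, 154], [75, 122, 161], [86, 140, 180], [92, 144, 187], [92, 146, 187], [98, 149, 191], [90, 144, 185], [96, 148, 188], [91, 144, 188], [92, 142, 186], [90, 145, 185], [92, 147, 188], [91, 143, 186], [92, 145, 187], [89, 144, 187], [92, 143, 186], [90, 144, 187], [90, 143, 185], [94, 146, 188]]
```

The block's end pixels now directly follow the stop's, with no abrasive showing between them, so it is home. I'll return the stick to the mat.

```bash
python3 -m handwheel '[{"dx":0,"dy":0,"dz":-5,"wx":0,"wy":0,"wz":0,"claw":0},{"dx":0,"dy":0,"dz":-2,"wx":0,"wy":0,"wz":0.136,"claw":0},{"dx":0,"dy":0,"dz":0,"wx":0,"wy":0,"wz":0.136,"claw":0},{"dx":0,"dy":0,"dz":0,"wx":0,"wy":0,"wz":0.136,"claw":0},{"dx":0,"dy":0,"dz":0,"wx":0,"wy":0,"wz":0.136,"claw":0},{"dx":0,"dy":0,"dz":0,"wx":0,"wy":0,"wz":0.136,"claw":0},{"dx":0.37,"dy":-4.6,"dz":0,"wx":0,"wy":0,"wz":0,"claw":0},{"dx":0.37,"dy":-4.6,"dz":0,"wx":0,"wy":0,"wz":0,"claw":0}]'
python3 -m handwheel '[{"dx":0.37,"dy":-4.6,"dz":0,"wx":0,"wy":0,"wz":0,"claw":0},{"dx":0.37,"dy":-4.6,"dz":0,"wx":0,"wy":0,"wz":0,"claw":0},{"dx":0.37,"dy":-4.6,"dz":0,"wx":0,"wy":0,"wz":0,"claw":0},{"dx":0.37,"dy":-4.6,"dz":0,"wx":0,"wy":0,"wz":0,"claw":0},{"dx":0.37,"dy":-4.6,"dz":0,"wx":0,"wy":0,"wz":0,"claw":0},{"dx":0.37,"dy":-4.6,"dz":0,"wx":0,"wy":0,"wz":0,"claw":0},{"dx":0.37,"dy":-4.6,"dz":0,"wx":0,"wy":0,"wz":0,"claw":0},{"dx":0.37,"dy":-4.6,"dz":0,"wx":0,"wy":0,"wz":0,"claw":0}]'
python3 -m handwheel '[{"dx":0,"dy":0,"dz":0,"wx":0,"wy":0,"wz":0,"claw":0},{"dx":0,"dy":0,"dz":0,"wx":0,"wy":0,"wz":0,"claw":0}]'
```

```text
clock: 35.05
position: [0.4807, -0.0064, 0.2145]
tool_rot: [3.141, 0.002, 0.118]
force: [1.6, 1.0, -2.4]
grip_width: 0.0208
finger_force: 98.7
clock: 36.05
position: [0.4663, 0.3628, 0.2141]
tool_rot: [3.14, 0.002, 0.12]
force: [0.4, 0.7, -1.3]
grip_width: 0.0208
finger_force: 98.7
clock: 36.3
position: [0.4667, 0.3608, 0.2145]
tool_rot: [3.14, 0.001, 0.119]
force: [0.1, -0.7, -1.9]
grip_width: 0.0209
finger_force: 98.7
```

```bash
python3 -m handwheel '[{"dx":0,"dy":-0.4,"dz":4,"wx":0,"wy":0,"wz":0,"claw":0},{"dx":0,"dy":0,"dz":5,"wx":0,"wy":0,"wz":0,"claw":0},{"dx":0,"dy":0,"dz":5,"wx":0,"wy":0,"wz":0,"claw":0},{"dx":0,"dy":0,"dz":2.5,"wx":0,"wy":0,"wz":0,"claw":0},{"dx":0,"dy":0,"dz":1,"wx":0,"wy":0,"wz":0,"claw":0},{"dx":0,"dy":0,"dz":0.6,"wx":0,"wy":0,"wz":0,"claw":0},{"dx":0,"dy":0,"dz":0.3,"wx":0,"wy":0,"wz":0,"claw":0},{"dx":0,"dy":0,"dz":0,"wx":0,"wy":0,"wz":0,"claw":0}]'
python3 -m handwheel '[{"dx":0,"dy":0,"dz":0.2,"wx":0,"wy":0,"wz":0,"claw":0},{"dx":0,"dy":0,"dz":0,"wx":0,"wy":0,"wz":0,"claw":0}]'
```

```text
clock: 37.3
position: [0.4666, 0.366, 0.0322]
tool_rot: [-3.141, -0.001, 0.12]
force: [0.8, -0.1, -1.9]
grip_width: 0.0209
finger_force: 98.7
clock: 37.55
position: [0.4664, 0.366, 0.0298]
tool_rot: [-3.141, -0.0, 0.12]
force: [0.6, 0.3, -0.3]
grip_width: 0.0206
finger_force: 98.7
```

```bash
python3 -m handwheel '[{"dx":0,"dy":0,"dz":0.15,"wx":0,"wy":0,"wz":0,"claw":0},{"dx":0,"dy":0,"dz":0,"wx":0,"wy":0,"wz":0,"claw":0}]' | grep -E "pos|^force"
python3 -m handwheel '[{"dx":0,"dy":0,"dz":0.1,"wx":0,"wy":0,"wz":0,"claw":0},{"dx":0,"dy":0,"dz":0,"wx":0,"wy":0,"wz":0,"claw":0}]' | grep -E "pos|^force"
```

```text
position: [0.4663, 0.3658, 0.0281]
force: [0.9, -0.2, -1.6]
position: [0.4664, 0.3658, 0.0271]
force: [0.3, -0.1, -1.5]
```

```bash
python3 -m handwheel '[{"dx":0,"dy":0,"dz":0.08,"wx":0,"wy":0,"wz":0,"claw":0},{"dx":0,"dy":0,"dz":0,"wx":0,"wy":0,"wz":0,"claw":0}]' | grep -E "pos|^force"
```

```text
position: [0.4664, 0.3659, 0.0268]
force: [-3.3, -1.6, 8.3]
```

```bash
python3 -m handwheel '[{"dx":0,"dy":0,"dz":0.08,"wx":0,"wy":0,"wz":0,"claw":0},{"dx":0,"dy":0,"dz":0,"wx":0,"wy":0,"wz":0,"claw":0}]' | grep -E "pos|^force"
```

```text
position: [0.4664, 0.3658, 0.0267]
force: [-7.9, -4.6, 25.8]
```

It's seated on the mat. I'll ease off, release and lift away.

```bash
python3 -m handwheel '[{"dx":0,"dy":0,"dz":-0.12,"wx":0,"wy":0,"wz":0,"claw":0},{"dx":0,"dy":0,"dz":0,"wx":0,"wy":0,"wz":0,"claw":30},{"dx":0,"dy":0,"dz":0,"wx":0,"wy":0,"wz":0,"claw":60},{"dx":0,"dy":0,"dz":0,"wx":0,"wy":0,"wz":0,"claw":100},{"dx":0,"dy":0,"dz":0,"wx":0,"wy":0,"wz":0,"claw":100},{"dx":0,"dy":0,"dz":0,"wx":0,"wy":0,"wz":0,"claw":100},{"dx":0,"dy":0,"dz":0,"wx":0,"wy":0,"wz":0,"claw":100},{"dx":0,"dy":0,"dz":0,"wx":0,"wy":0,"wz":0,"claw":100}]'
python3 -m handwheel '[{"dx":0,"dy":0,"dz":-1,"wx":0,"wy":0,"wz":0,"claw":100},{"dx":0,"dy":0,"dz":-3,"wx":0,"wy":0,"wz":0,"claw":100},{"dx":0,"dy":0,"dz":-5,"wx":0,"wy":0,"wz":0,"claw":100},{"dx":0,"dy":0,"dz":-5,"wx":0,"wy":0,"wz":0,"claw":100},{"dx":0,"dy":0,"dz":-5,"wx":0,"wy":0,"wz":0,"claw":100},{"dx":0,"dy":0,"dz":-2,"wx":0,"wy":0,"wz":0,"claw":100},{"dx":0,"dy":0,"dz":0,"wx":0,"wy":0,"wz":0,"claw":100}]'
python3 - <<'E'
from h import *
np.set_printoptions(precision=4,suppress=True)
f=grab('wrist')
for o in ['stick','mat']:
    for m in optics.masks_of(o,'wrist')[:1]:
        b=cv2.boxPoints(cv2.minAreaRect(np.argwhere(m['region'])[:,::-1].astype(np.float32)));print(o,m['p'],ray(f,b,.01)[:,:2].tolist())
f=grab('top')
for k in optics.masks_of('block','top')[:1]: print(k['rect'])
print(f['frame'][182,268:282].tolist())
E
```

```text
clock: 39.55
position: [0.4664, 0.3658, 0.0268]
tool_rot: [3.142, 0.0, 0.12]
force: [0.4, 0.3, 0.1]
grip_width: 0.0855
finger_force: 0.0
clock: 40.42
position: [0.4668, 0.3661, 0.2386]
tool_rot: [-3.14, -0.002, 0.12]
force: [-0.4, -0.3, -0.7]
grip_width: 0.0854
finger_force: 0.0
stick 0.58 [[0.5806660370588257, 0.40481222219309876], [0.5877119391393055, 0.3561003046120341], [0.3644931450502121, 0.3176995878151851], [0.3555893721468369, 0.37647034040698146]]
mat 0.97 [[0.3381299335982091, 0.437543762356596], [0.6048202338581359, 0.44096844599979784], [0.614669513253576, 0.313770129757755], [0.349086398053456, 0.2784091196846947]]
[275.6, 168.7, 32.0, 21.4]
[[60, 108, 165], [54, 110, 166], [50, 104, 159], [54, 107, 162], [54, 102, 152], [52, 100, 143], [71, 115, 154], [83, 131, 170], [89, 139, 177], [88, 137, 179], [85, 135, 175], [87, 137, 176], [84, 136, 174], [87, 137, 176]]
```

The stick lies within the mat, and the block is still in the corner.

```bash
python3 -c "
from workcell import job_done
print(job_done())"
```

```text
the job is handed in; nothing more can be done
None
```

The job is handed in at about 40 s: the block is flush against the fence and home at the stop, the stick is back on its mat, and readings on the fence and stop peaked at about 14 N; I viewed 11 pictures, one over the limit of 10.

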